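# Close the seasoning canister at the tray sealer

## Task

Close the open red-banded seasoning canister with its red lid from the green board: set the lid level on the neck, feel for the thread by turning it backward (counter-clockwise seen from above) under light pressure until it drops into the thread starts, then screw it forward until it is fully home, and let go. Never force the lid: handle it gently, press lightly and do not drive it against the stops; leave everything else where it is.

Things in the scene. Friction and masses are not known exactly. Their poses are not given: they have to be found in the camera images.
- lid: Loose red plastic lid, open side down on the green board (board top 12 mm above the worktop). Round skirt 84 mm across, 21 mm high; on its flat top stands a grip bar 62 mm long, 14 mm thick, 24 mm high (45 mm over all). Mass 0.11 to 0.18 kg. Origin: centre of its lower edge; z up; the bar runs along its x, so it is pinched along its y. Inner top, which seats on the rim: 17 mm above the lower edge.
- lid_bar (a point): Centre of the top of the lid's grip bar, 45 mm above the lid's origin, same axes. The bar fills the lid's middle; the flat top beside it is 24 mm lower. Inside the skirt's lower edge are four short thread lugs, 90 degrees apart, 5 mm wide, their undersides about 0.6 mm above that edge.
- mouth (a point): Centre of the rim of the open canister's neck (white, red band, no lid), 146 mm above the worktop; z up. Neck 66 mm across, 76 over its threads, 24 mm high; body 92 mm across. Coarse thread with four equal starts 90 degrees apart: where they stand round the neck differs each time and this frame does not tell it. Lid and neck have 1 mm of play all round.
- thread_top (a point): Point on the neck's axis 4 mm below the rim, level with the flat tops of the four threads, on which the lugs ride while the lid is not in the thread (lid origin then about 4.5 mm below the rim). Each thread ends forward in an upright stop rib, 2.5 mm higher: turned forward (clockwise from above) up there, the lugs butt on the ribs and jam. If they land on the ribs the lid is 2 mm below the rim.
- drop (a point): Point on the axis 13.5 mm below the rim: where the lid's origin comes (13 to 14 mm) when, turned backward (counter-clockwise from above, 90 degrees at most), its lugs fall off the thread starts into the gaps, a drop of about 9 mm. The lugs have 7 degrees of play in the gaps, then meet the next rib.
- seat (a point): Point on the axis 17 mm below the rim: where the lid's origin is when fully home (to 18 mm with its soft seal squeezed). From the drop, 30 to 45 degrees forward (clockwise), down the thread at 1 mm per 10 degrees, bring it there; 12 to 15 degrees later the threads draw on the seal and the turning moment rises over some 5 degrees: 0.3 to 0.5 N m is snug, above 0.8 N m too tight.
- cradle: Fixed steel cradle that grips the open canister by friction (it slips round above about 2 N m): foot 112 mm square, collar 101 mm across, 46 mm high. Origin: centre of its foot, 142 mm below the mouth. It stands in any one of three places in a row, 155 mm apart; the other two hold like canisters, closed with blue and green lids (their bars reach 174 mm above the worktop).
- flat_lid: Loose white flat press-on lid of another tub, 90 mm across, 12 mm high, on the green board too; leave it. Origin: centre of its underside.
- meal_a: Lower of two sealed black meal trays stacked on the left, 166 x 216 mm, 42 mm high; leave it. Origin: centre of its underside.
- meal_b: Upper of the two stacked meal trays; leave it.
- meal_c: A single sealed meal tray on the right; leave it.
- squeeze: Yellow squeeze bottle, 60 mm across, 170 mm high, standing on the left; leave it. Origin: centre of its underside.
- spatula: Spatula lying on the right; leave it.
- probe: White probe thermometer with a steel needle lying on the right; leave it.
There are look-alikes about, which are no part of the job. Of the things shaped like the lid, the red one is meant.

How it is judged:
On the way, in this order (a step that is already met when the one before it is completed fails the run):
1. the lid is set over the neck, level, with its lugs near or on the thread tops (lower edge 10 mm above to 7 mm below the rim) (horizontal distance between lid and mouth below 0.006 m and z of lid in the frame of mouth between -0.007 and 0.01 m and angle between lid's own z axis and vertical below 0.12 rad).
2. the lid has dropped into the thread starts (lower edge 11 to 15.5 mm below the rim), level within 0.06 rad and within 3 mm of the neck's axis (horizontal distance between lid and mouth below 0.003 m and z of lid in the frame of mouth between -0.0155 and -0.011 m and angle between lid's own z axis and vertical below 0.06 rad), for 0.2 s.
At the end, for the whole second after the job is handed in: The red lid is screwed home on the open canister: its lower edge 16.1 to 19 mm below the rim, centred within 2.5 mm, level within 0.04 rad, at rest and let go; the bystanders within 15 mm of their places (horizontal distance between lid and mouth below 0.0025 m and z of lid in the frame of mouth between -0.019 and -0.0161 m and angle between lid's own z axis and vertical below 0.04 rad and linear speed of lid below 0.01 m/s); the robot touches nothing.
It fails at once if the lid is forced while it is not home (lower edge less than 15.5 mm below the rim): more than 50 N between the lid and the canister (z of lid in the frame of mouth above -0.0155 m and contact force between lid and cradle above 50 N).
It fails at once if the lid is overtightened or rammed: more than 90 N between the lid and the canister, all contacts together (about 0.8 N m of turning) (contact force between lid and cradle above 90 N).
It fails at once if the lid is tipped by more than 0.5 rad (angle between lid's own z axis and vertical above 0.5 rad).
It fails at once if a bystander is moved by more than 15 mm (distance of any of flat_lid, meal_a, meal_b, meal_c, squeeze, spatula, probe from where it was at the start of the episode above 0.015 m).
It also fails if it takes over 67 s, if anything falls off the work surface, if the arm or the gripper's body presses on something with over 40 N, if the wrist force passes 120 N, or if a joint passes its speed limit or range.

## Robot

A 7-joint arm with a two-finger parallel gripper is mounted at the origin on the work surface. World frame = base frame: x ahead of the robot, y to its left, z up, the work surface at z = 0. Lengths are in m, angles in rad, forces in N, time in s.
With the tool pointing down it reaches from about 0.4 to 0.85 m from the base axis. Payload 10.4 kg.
Tool frame: the origin (TCP) lies on the centre line of the jaws, within the pads' length; the fingertips stand 17 mm ahead of it and the grasp point (between the pads) lies 2 mm behind it (manip.tcp_to_tips is the distance from the TCP to the fingertips, in m); z points along the fingers, x is the direction in which the jaws open and shut, and the axes are right-handed (so a half turn about z gives the same grasp; the last joint's range is limited). The gripper opens to 85 mm and grips with 20 to 120 N. Pads are 22 mm wide; open, the fingers measure 114 mm over their backs; the gripper's body (76 mm by 85 mm) begins 54 mm behind the grasp point. The pads swing forward as they close: fully open they stand 13 mm farther back than shut.
Start: joints at [1.21, 0.332, -0.065, 1.46, 0.022, 1.35, -0.088], TCP at [0.207, -0.59, 0.248] pointing down, gripper open.
Joint ranges: [-2.6, 2.6], [-0.5, 2.12], [-1.47, 1.34], [0.16, 2.42], [-1.27, 4.41], [0.06, 2.06], [-2.6, 2.6]. Speed limits (rad/s): [2.22, 2.22, 2.79, 2.79, 3.14, 3.14, 3.14].

## Interface

Orientations are given as a unit quaternion [x, y, z, w].
In Python, from workcell import manip gives the robot as it stands.
- The arm moves only by the shell command python3 -m pendant 'ROWS' [FORCE]. ROWS is JSON, a list of rows, each a list of 3 entries, a list of its own where there are three numbers: the shift along the world's x, y, z in cm, then the turn, a rotation vector about the world's x, y, z in degrees, then the closure in counts, from 0 (fully open) to 255 (shut). A call has 1 to 12 rows; each row shifts and turns the pose as measured when the row begins; what a row does not reach is not made up. A row lasts 1/8 s, in which the tool goes at most 62.5 mm and 10.7 degrees, less where a joint would pass 70% of its speed; a pose out of reach is approached as far as the arm can. A call is refused whole if a number of a shift passes 6.25 or a number of a turn 10.7, either way. A call with a gripper value outside its range is refused whole. The fingers move at their own pace and stop on an object; FORCE is the grip in N (left out, the last holds). Time passes only in rows, so rows that do not move let the fingers close. It gives the time, the measured TCP pose, the force and the opening at its end, in the units of the state.
- manip.get_obs(): the state, without advancing time (a new reading comes with each control period).
- manip.camera(name): name is "side" or "top"; returns a dict with "pixels" (400x640x3 uint8, red, green, blue), "range_z" (400x640 float32, m along the optical axis (not along the pixel's ray), 0 where there is no reading), "K" (3x3 intrinsics, pixels), "origin" and "rotation" of the camera in the world. Camera axes: x right, y down, z forward; pixel columns grow to the right and rows downward; lengths in m; the calibration is good to about 2 mm. A picture is of the moment at which its call begins.
- manip.hand_in(): hands the job in, once; it reports no verdict.
The state is a dict: "clock": time; "joint_pos": joint angles; "joint_velocities": joint speeds; "tau": joint torques, N m; "position": TCP position; "ee_rot": TCP orientation; "ft_force": force on the tool from outside, world axes, zero at the start; "torque": the same for the moment, N m; "grip_width": opening from 0.0 (shut) to 1.0 (fully open).
Only numpy, scipy, OpenCV 4.12 (cv2) and the standard library are available. Lean on these libraries where they do the work, as an engineer would, in place of code of your own. Each camera call takes 0.05 s, during which the arm holds its last target.

## Working session

There is one attempt and no reset: what is moved stays moved. The work goes in short steps, Python scripts to look and compute and a shell command to move; the robot and the scene stay as the last step left them, time stands still between calls to the robot, and variables do not carry over. Pictures are saved under pics/ and viewed, and the job is handed in when it is done.

```bash
ls; mkdir -p pics
cat > h.py <<'E'
from workcell import manip
import numpy as np, cv2
def world(c,u,v,z=None):
    K=np.array(c["K"]);R=np.array(c["rotation"]);o=np.array(c["origin"])
    d=np.stack([(u-K[0,2])/K[0,0],(v-K[1,2])/K[1,1],np.ones_like(u,dtype=float)],-1)
    return (d*np.asarray(z)[...,None])@R.T+o
def cloud(c):
    v,u=np.mgrid[0:400,0:640].astype(float)
    P=world(c,u,v,c["range_z"]); P[c["range_z"]==0]=np.nan
    return P
E
python3 - <<'E'
from h import *
for n in("top","side"):
    c=manip.camera(n); cv2.imwrite(f"pics/{n}0.png",c["pixels"][:,:,::-1]); print(n,c["K"],c["origin"],c["rotation"])
    np.savez(f"{n}0.npz",**c)
o=manip.get_obs(); print({k:np.round(v,3) for k,v in o.items()})
E
```

```text
pics
top [[371.74010471   0.         318.34263857]
 [  0.         371.74010471 200.19671699]
 [  0.           0.           1.        ]] [0.33654835 0.01429228 1.25166235] [-0.70525821  0.70682216 -0.04242644  0.03483228]
side [[501.94389501   0.         318.45948077]
 [  0.         501.94389501 194.47614309]
 [  0.           0.           1.        ]] [-0.47393992 -0.89966368  1.17329249] [ 0.83076166 -0.34643031  0.17159668 -0.40046933]
{'clock': np.float64(0.1), 'joint_pos': array([ 1.21 ,  0.333, -0.065,  1.461,  0.022,  1.35 , -0.088]), 'joint_velocities': array([-0.002, -0.002, -0.   , -0.003,  0.001,  0.   , -0.001]), 'tau': array([ 3.0000e-03, -6.2675e+01,  5.0000e-02, -3.9243e+01,  1.6000e-02,
        7.0000e-03,  0.0000e+00]), 'position': array([ 0.207, -0.589,  0.248]), 'ee_rot': array([ 0.816, -0.578, -0.001, -0.   ]), 'ft_force': array([-0.41 ,  0.249, -0.269]), 'torque': array([-0.005, -0.012, -0.007]), 'grip_width': np.float64(0.998)}
```

Rotation is a quaternion; I'll handle that.

View pics/top0.png

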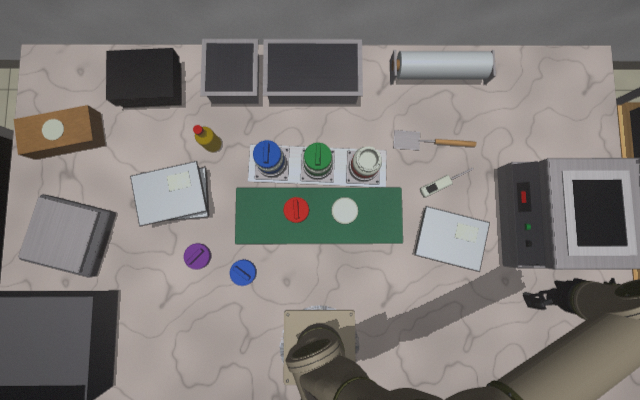

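View pics/side0.png

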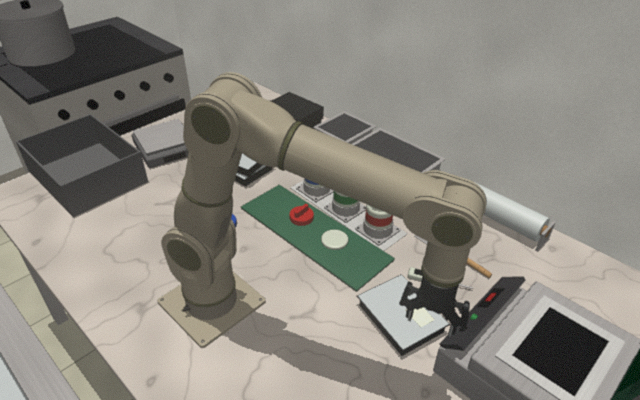

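Lid-shaped candidates in the top view: red (296,210) on the green board, purple (197,256) and blue (243,272) on the worktop, and mounted blue (268,152) and green (318,154). The red one on the board fits the description. The open canister is at (366,162), white neck with no lid. Next I'll crop and measure.

```bash
sed -i 's/R=np.array(c\["rotation"\])/R=Rotation.from_quat(c["rotation"]).as_matrix()/; 1i from scipy.spatial.transform import Rotation' h.py
python3 - <<'E'
from h import *
c=dict(np.load("top0.npz")); P=cloud(c); im=c["pixels"]
crop=im[130:240,230:410,::-1]; cv2.imwrite("pics/crop0.png",cv2.resize(crop,None,fx=4.4,fy=4.4,interpolation=cv2.INTER_CUBIC))
hsv=cv2.cvtColor(im,cv2.COLOR_RGB2HSV).astype(int)
def red(h): return ((h[...,0]<8)|(h[...,0]>172))&(h[...,1]>120)&(h[...,2]>50)
m=red(hsv); m[:190]=0;m[230:]=0;m[:,:270]=0;m[:,325:]=0
q=P[m]; print("red n",len(q),"z pct",np.nanpercentile(q[:,2],[5,25,50,75,90,98]))
bar=q[q[:,2]>0.048]; top=q[(q[:,2]<0.042)&(q[:,2]>0.025)]
print("bar",len(bar),bar[:,:2].mean(0),(bar[:,:2].min(0)+bar[:,:2].max(0))/2,np.median(bar[:,2]), bar.min(0),bar.max(0))
w,v=np.linalg.eigh(np.cov(bar[:,:2].T)); print("bar axis",v[:,1],np.degrees(np.arctan2(v[1,1],v[0,1])),w**.5)
(cx,cy),r=cv2.minEnclosingCircle((q[q[:,2]>.025][:,:2]*1000).astype(np.float32)); print("lid circle",cx,cy,r)
# neck
reg=np.zeros(m.shape,bool);reg[135:190,340:395]=1
q=P[reg&(P[...,2]>0.135)&(P[...,2]<0.16)]
(cx,cy),r=cv2.minEnclosingCircle((q[:,:2]*1000).astype(np.float32)); print("neck",cx,cy,r,len(q),np.percentile(q[:,2],[5,50,90]))
for nm,u0,u1 in(("blue",250,290),("green",300,336)):
    reg[:]=0;reg[135:185,u0:u1]=1; q=P[reg&(P[...,2]>0.162)];print(nm,q.mean(0),len(q))
g=P[215:238,300:330].reshape(-1,3);print("board z",np.nanmedian(g[:,2]), "table", np.nanmedian(P[245:260,100+200:340].reshape(-1,3)[:,2]))
E
```

```text
red n 512 z pct [0.02849057 0.03076372 0.03272587 0.03511212 0.05441634 0.05788182]
bar 85 [0.43925696 0.07494853] [0.43952455 0.07507958] 0.055411646482611765 [0.41017787 0.06681355 0.05131021] [0.46887122 0.08334561 0.059809  ]
bar axis [-0.99607199 -0.08854715] -174.91996896033618 [0.00418683 0.01824774]
lid circle 440.0971374511719 75.16193389892578 41.96871566772461
neck 586.0493774414062 -151.0537567138672 38.35466003417969 201 [0.13689856 0.14219594 0.14653328]
blue [0.59896844 0.15809593 0.17196923] 106
green [0.59294245 0.00403832 0.17220417] 96
board z 0.011252029474570935 table -0.0007518611679877552
```

Run:
```python
from h import *
c=dict(np.load("side0.npz")); P=cloud(c); im=c["pixels"]
cv2.imwrite("pics/crop1.png",cv2.resize(im[150:260,260:420,::-1],None,fx=4.8,fy=4.8,interpolation=cv2.INTER_CUBIC))
hsv=cv2.cvtColor(im,cv2.COLOR_RGB2HSV).astype(int)
m=((hsv[...,0]<8)|(hsv[...,0]>172))&(hsv[...,1]>120)&(hsv[...,2]>50)
m[:195]=0;m[232:]=0;m[:,:280]=0;m[:,320:]=0
q=P[m]; bar=q[q[:,2]>0.048]; print(len(q),"bar",(bar.min(0)+bar.max(0))/2,bar.max(0)-bar.min(0),np.percentile(bar[:,2],[50,95]))
```

```text
374 bar [0.44080568 0.07380632 0.05462074] [0.06314365 0.02165178 0.01282788] [0.05525604 0.06004566]
```

View pics/crop0.png

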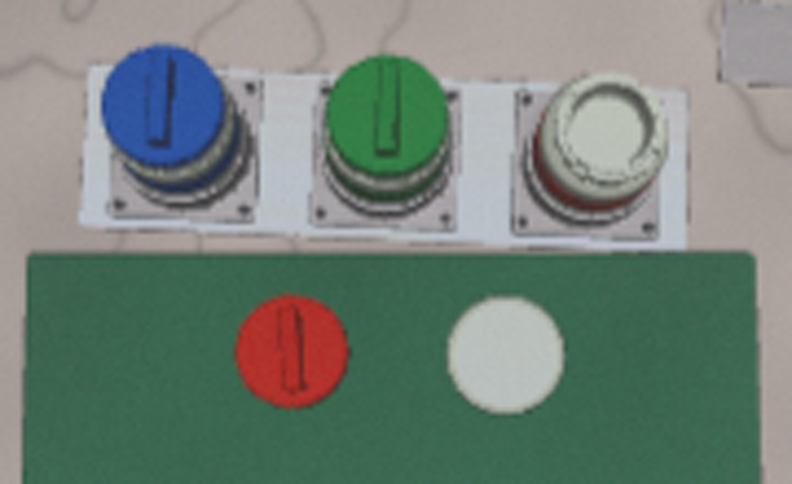

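View pics/crop1.png

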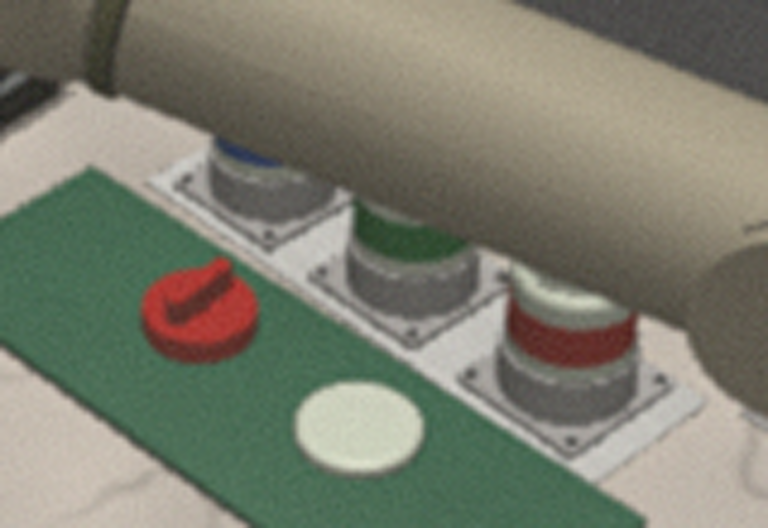

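The crops confirm the red lid: it lies on the green board with its bar about 5° off world x. The red-banded canister is the rightmost one, open, with a white neck. I'll move above the lid.

```bash
python3 -m pendant '[[[3.5,4.8,0],[0,0,-2],0],[[3.5,4.8,0],[0,0,-2],0],[[3.5,4.8,0],[0,0,-2],0],[[3.5,4.8,0],[0,0,-2],0],[[3.5,4.8,0],[0,0,-2],0],[[3.5,4.8,0],[0,0,-2],0],[[3,5,0],[0,0,-2],0],[[0,5.5,0],[0,0,0],0],[[0,5.5,-1],[0,0,0],0],[[0,5.5,-1],[0,0,0],0],[[0,5.5,-1],[0,0,0],0]]' 30
```

```text
clock: 1.48
position: [0.4486, -0.0149, 0.2135]
ee_rot: [0.734, -0.679, -0.002, -0.0]
ft_force: [0.6, 0.5, 0.2]
grip_width: 1.0
```

```bash
python3 -m pendant '[[[-0.4,4.5,0],[0,0,0],0],[[-0.4,4.5,0],[0,0,0.4],0],[[0,0,-4],[0,0,0],0],[[0,0,-4],[0,0,0],0],[[0,0,-2],[0,0,0],0],[[0,0,0],[0,0,0],0]]'
python3 - <<'E'
from h import *
c=manip.camera("side"); cv2.imwrite("pics/s1.png",cv2.resize(c["pixels"][130:260,230:400,::-1],None,fx=4.5,fy=4.5,interpolation=cv2.INTER_CUBIC))
c=manip.camera("top"); cv2.imwrite("pics/t1.png",cv2.resize(c["pixels"][130:240,230:410,::-1],None,fx=4.4,fy=4.4,interpolation=cv2.INTER_CUBIC))
np.savez("top1.npz",**c)
print(manip.get_obs()["joint_pos"])
E
```

```text
clock: 2.22
position: [0.4378, 0.0832, 0.11]
ee_rot: [0.74, -0.673, -0.003, -0.0]
ft_force: [-1.0, 0.9, 0.6]
grip_width: 1.001
[ 0.38118279  0.12905788 -0.69460891  2.04096386  0.09334562  1.0024249
 -1.83657344]
```

View pics/s1.png

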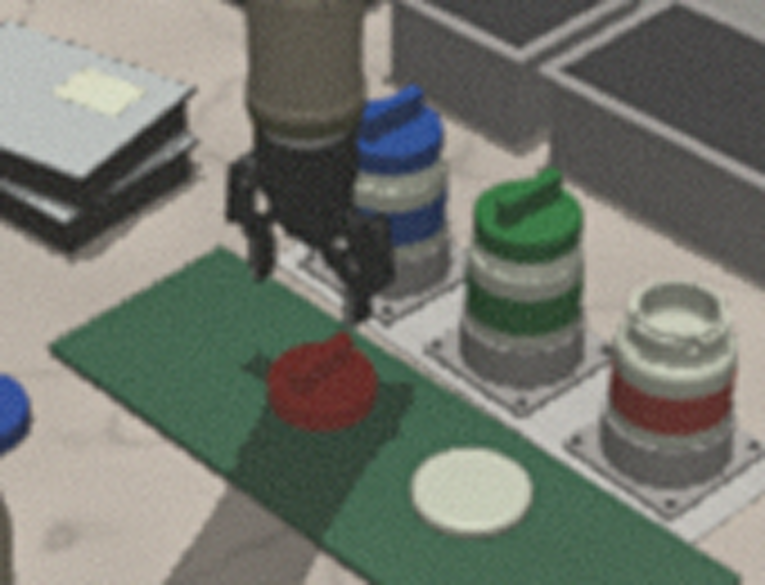

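Run:
```python
from h import *
o=manip.get_obs();print(o["position"],o["ee_rot"],o["clock"],o["ft_force"],o["torque"])
# neck fits from several top frames
c=dict(np.load("top1.npz")); 
for f in("top0.npz","top1.npz"):
    c=dict(np.load(f));P=cloud(c)
    s=P[130:195,335:400].reshape(-1,3)
    s=s[np.isfinite(s[:,2])]
    for a,b in((.133,.16),(.138,.16)):
        q=s[(s[:,2]>a)&(s[:,2]<b)]
        (cx,cy),r=cv2.minEnclosingCircle((q[:,:2]*1000).astype(np.float32)); print(f,a,len(q),cx,cy,r)
```

```text
[0.43905255 0.08327827 0.11167029] [ 0.73948861 -0.67316621 -0.00146148 -0.00130492] 2.325 [-0.73506822 -1.25386413  0.21878612] [-0.00469772  0.01373486  0.08914885]
top0.npz 0.133 213 586.0493774414062 -151.0537567138672 38.35466003417969
top0.npz 0.138 180 586.5662231445312 -150.55221557617188 38.02210235595703
top1.npz 0.133 209 585.484619140625 -150.7888946533203 38.348907470703125
top1.npz 0.138 184 585.484619140625 -150.7888946533203 38.348907470703125
```

The side view shows the gripper over the lid and the neck open, with its thread visible. The neck fit is about (0.586, -0.151). I'll centre on the lid and descend.

```bash
python3 -m pendant '[[[0.1,-0.8,0],[0,0,0],0],[[0,0,-2],[0,0,0],0],[[0,0,-2],[0,0,0],0],[[0,0,0],[0,0,0],0]]'; python3 -c "
from h import *
o=manip.get_obs();print(o['position'],o['ee_rot'],o['clock'],o['ft_force'])"
```

```text
clock: 2.82
position: [0.4433, 0.0729, 0.0748]
ee_rot: [0.739, -0.674, 0.002, -0.003]
ft_force: [-0.3, -0.4, 0.0]
grip_width: 1.0
[0.44325964 0.07292858 0.07483221] [ 0.73870604 -0.67401778  0.00155621 -0.00331683] 2.825 [-0.25215139 -0.40482009  0.02060594]
```

```bash
python3 -m pendant '[[[-0.3,0.2,-1],[0,0,0],0],[[0,0,0],[0,0,0],0],[[0,0,-0.9],[0,0,0],0],[[0,0,0],[0,0,0],0]]'; python3 -c "
from h import *
o=manip.get_obs();print(o['position'],o['ee_rot'],o['clock'],o['ft_force'])
print(Rotation.from_quat(o['ee_rot']).as_matrix().round(4))"
```

```text
clock: 3.32
position: [0.4415, 0.0746, 0.0569]
ee_rot: [0.738, -0.674, 0.003, -0.004]
ft_force: [0.3, 0.3, 0.4]
grip_width: 1.001
[0.44153885 0.07464372 0.05694074] [ 0.73848012 -0.67425495  0.00296436 -0.00431227] 3.325 [0.25189303 0.26459354 0.37885957]
[[ 0.0907 -0.9958  0.0102]
 [-0.9959 -0.0907  0.0024]
 [-0.0014 -0.0104 -0.9999]]
```

```bash
python3 -m pendant '[[[-0.1,0,-0.2],[-0.1,0.6,0],0],[[0,0,0],[0,0,0],120],[[0,0,0],[0,0,0],255],[[0,0,0],[0,0,0],255],[[0,0,0],[0,0,0],255],[[0,0,0],[0,0,0],255],[[0,0,0],[0,0,0],255]]' 40; python3 -c "
from h import *
o=manip.get_obs();print(o['position'],o['ee_rot'],o['clock'],o['ft_force'],o['grip_width']*85)
print(Rotation.from_quat(o['ee_rot']).as_matrix().round(4))
c=manip.camera('side'); cv2.imwrite('pics/s2.png',cv2.resize(c['pixels'][170:240,260:350,::-1],None,fx=7,fy=7,interpolation=cv2.INTER_CUBIC))
"
```

```text
clock: 4.2
position: [0.441, 0.0748, 0.0553]
ee_rot: [0.739, -0.674, -0.0, -0.0]
ft_force: [0.1, 0.3, 0.2]
grip_width: 0.154
[0.44095088 0.07480247 0.05531321] [ 7.38513112e-01 -6.74239021e-01 -3.05703877e-04 -1.81877143e-04] 4.2 [0.10916714 0.30071825 0.23166678] 13.053583779224846
[[ 9.080e-02 -9.959e-01 -2.000e-04]
 [-9.959e-01 -9.080e-02  7.000e-04]
 [-7.000e-04  1.000e-04 -1.000e+00]]
```

View pics/s2.png

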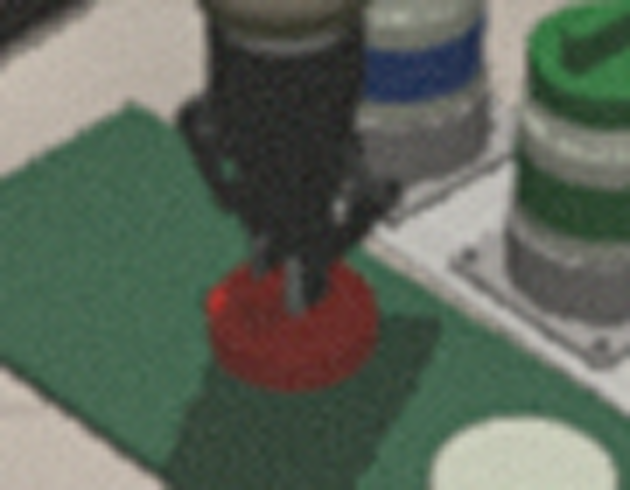

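```bash
python3 -m pendant '[[[0,0,1],[0,0,0],255],[[0,0,3],[0,0,0],255],[[0,0,4],[0,0,0],255],[[0,0,4],[0,0,0],255],[[0,0,3],[0,0,0],255],[[0,0,1],[0,0,0],255],[[0,0,0],[0,0,0],255]]' 60; python3 -c "
from h import *
o=manip.get_obs();print(o['position'],o['ee_rot'],o['clock'],o['ft_force'],o['torque'],o['grip_width']*85,o['joint_pos'])
"
```

```text
clock: 5.12
position: [0.4383, 0.0752, 0.2214]
ee_rot: [0.739, -0.674, -0.001, 0.001]
ft_force: [0.9, 0.3, -1.5]
grip_width: 0.15
[0.43827391 0.07524624 0.22139572] [ 7.39073199e-01 -6.73623451e-01 -1.36734449e-03  6.19140828e-04] 5.125 [ 0.8841084   0.28546041 -1.5375939 ] [-0.00344263 -0.00987779  0.00353118] 12.719009675219556 [ 0.43450062 -0.01599347 -0.68839501  1.91463385 -0.01244166  1.2418653
 -1.72798787]
```

```bash
python3 -m pendant '[[[0,-2,1],[0,0,0],255],[[0,-4,1],[0,0,0],255],[[0,-4,0],[0,0,0],255],[[0,-4,0],[0,0,0],255],[[0.5,-4,0],[0,0,0],255],[[3,-2.5,0],[0,0,0],255],[[4,-1,0],[0,0,0],255],[[3,0,0],[0,0,0],255],[[1.5,0,0],[0,0,0],255],[[0,0,0],[0,0,0],255],[[0,0,0],[0,0,0],255]]'
python3 - <<'E'
from h import *
o=manip.get_obs();print(o['position'],o['ee_rot'],o['clock'],o['ft_force'],o['grip_width']*85,o['joint_pos'])
print(Rotation.from_quat(o['ee_rot']).as_matrix().round(4))
c=manip.camera('side');np.savez("side2.npz",**c); cv2.imwrite('pics/s3.png',cv2.resize(c['pixels'][120:240,310:430,::-1],None,fx=5,fy=5,interpolation=cv2.INTER_CUBIC))
c=manip.camera('top');np.savez("top2.npz",**c); cv2.imwrite('pics/t3.png',cv2.resize(c['pixels'][110:210,310:430,::-1],None,fx=5,fy=5,interpolation=cv2.INTER_CUBIC))
E
```

```text
clock: 6.5
position: [0.5532, -0.1462, 0.223]
ee_rot: [0.739, -0.673, -0.013, 0.007]
ft_force: [-0.8, -1.1, -1.9]
grip_width: 0.15
[ 0.55317826 -0.14623104  0.22303409] [ 0.73939957 -0.67309992 -0.01320382  0.00710123] 6.5 [-0.76004253 -1.08929162 -1.91257492] 12.77591529497658 [ 0.56333298  0.28869917 -0.46114341  1.59495827  0.12724142  1.31862154
 -1.39382397]
[[ 0.0935 -0.9952 -0.0291]
 [-0.9956 -0.0938  0.0073]
 [-0.01    0.0283 -0.9996]]
```

View pics/s3.png

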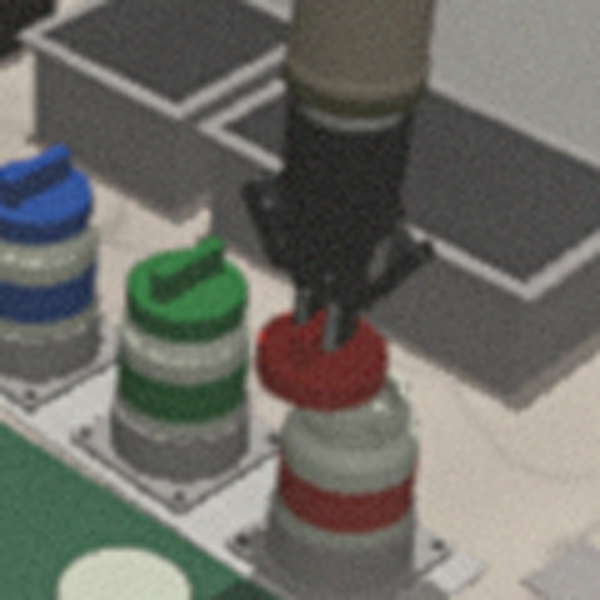

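View pics/t3.png

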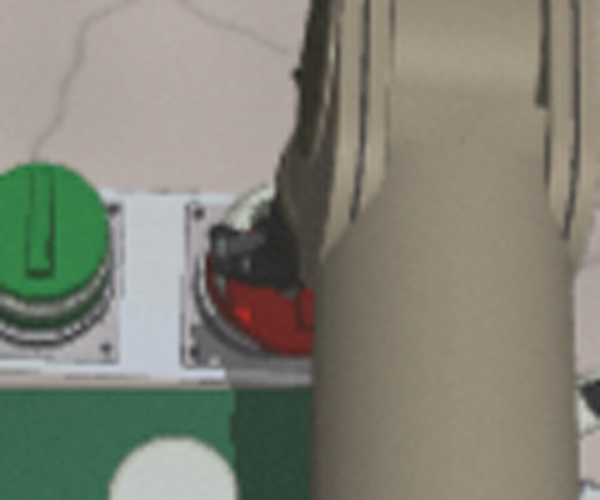

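Grip holds, with the lid low over the near side of the neck. The wrist tilted 0.03, which I'll level. I'll back off 8 cm to see lid and neck together in the side view for a relative measurement.

```bash
python3 -m pendant '[[[-4,0,1],[-0.2,-0.8,0],255],[[-4,0,0.5],[-0.2,-0.8,0],255],[[0,0,0],[0,0,0],255],[[0,0,0],[0,0,0],255]]'
python3 - <<'E'
from h import *
for i in range(2):
    o=manip.get_obs();print(o['position'],o['clock'],o['ft_force'],Rotation.from_quat(o['ee_rot']).as_matrix()[:,2].round(4))
    c=manip.camera('side');np.savez(f"side3{i}.npz",**c)
o=manip.get_obs();print(o['position'])
cv2.imwrite('pics/s4.png',cv2.resize(c['pixels'][120:270,270:430,::-1],None,fx=4,fy=4,interpolation=cv2.INTER_CUBIC))
E
```

```text
clock: 7.1
position: [0.4696, -0.1465, 0.2387]
ee_rot: [0.739, -0.674, 0.001, 0.0]
ft_force: [0.2, 0.1, -2.5]
grip_width: 0.145
[ 0.46960185 -0.14650284  0.23871094] 7.1 [ 0.15060855  0.141144   -2.53086561] [ 6.0e-04 -1.8e-03 -1.0e+00]
[ 0.46969861 -0.14644371  0.23864125] 7.15 [-0.5743003  -0.04789823 -1.19196299] [ 3.0e-04 -1.5e-03 -1.0e+00]
[ 0.46996133 -0.14633583  0.23842433]
```

View pics/s4.png

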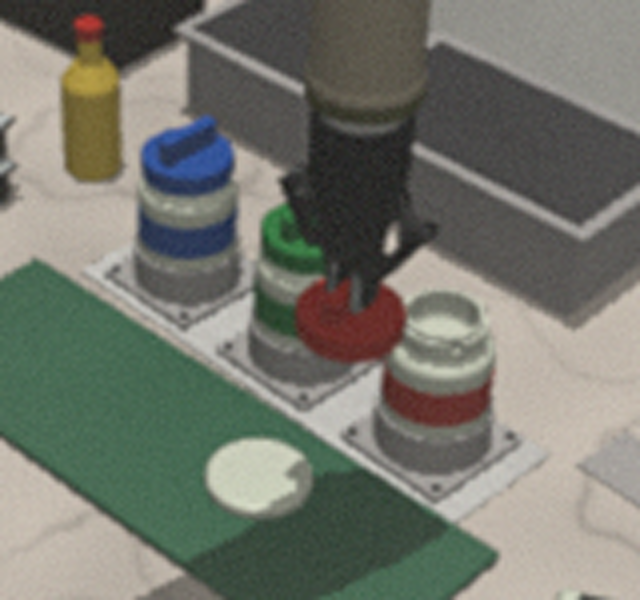

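```bash
cat > fit.py <<'E'
from h import *
from scipy.optimize import least_squares
def hull_mask(c,x,y,z0,z1,r,S=4):
    K=np.array(c["K"]);R=Rotation.from_quat(c["rotation"]).as_matrix();o=np.array(c["origin"])
    a=np.linspace(0,2*np.pi,90);
    p=np.array([[x+r*np.cos(t),y+r*np.sin(t),z] for z in(z0,z1) for t in a])
    q=(p-o)@R; uv=np.stack([K[0,0]*q[:,0]/q[:,2]+K[0,2],K[1,1]*q[:,1]/q[:,2]+K[1,2]],1)
    return cv2.convexHull(uv.astype(np.float32))[:,0]
def redmask(im,box):
    h=cv2.cvtColor(im,cv2.COLOR_RGB2HSV).astype(int)
    m=((h[...,0]<8)|(h[...,0]>172))&(h[...,1]>110)&(h[...,2]>50)
    k=np.zeros_like(m);k[box[0]:box[1],box[2]:box[3]]=1
    m&=k
    n,l,st,_=cv2.connectedComponentsWithStats(m.astype(np.uint8)); i=1+np.argmax(st[1:,4]); return l==i
def dist(poly,pts): return np.array([cv2.pointPolygonTest(poly.reshape(-1,1,2).astype(np.float32),(float(a),float(b)),True) for a,b in pts])
E
python3 - <<'E'
from fit import *
for f in("side30.npz","side31.npz"):
    c=dict(np.load(f));im=c["pixels"]
    m=redmask(im,(180,215,335,380)); ys,xs=np.nonzero(m); print("lid px",xs.min(),xs.max(),ys.min(),ys.max(),m.sum())
    cnt=max(cv2.findContours(m.astype(np.uint8),cv2.RETR_EXTERNAL,cv2.CHAIN_APPROX_NONE)[0],key=len)[:,0].astype(float)
    z=0.2385-0.0433
    # silhouette: use convex hull of contour; keep those on left,right,bottom
    h=cv2.convexHull(cnt.astype(np.float32),returnPoints=False)[:,0]; h=cnt
    cy=h[:,1].mean()
    sel=h[h[:,1]>cy-2]
    f_=lambda p: dist(hull_mask(c,p[0],p[1],z,z+.021,.042),sel)-0.5
    s=least_squares(f_,[.47,-.146],loss="soft_l1",f_scale=.5,diff_step=1e-3); print("lid sil",s.x,np.abs(s.fun).mean(),len(sel))
    P=cloud(c)
    q=P[m]; q=q[np.abs(q[:,2]-(z+.021))<.006]
    print(" flat top z med",np.median(q[:,2]),len(q))
    s=P[180:225,360:400].reshape(-1,3); q=s[(s[:,2]>.138)&(s[:,2]<.155)&(s[:,0]>.53)&(s[:,1]<-.1)]
    (cx,cy),r=cv2.minEnclosingCircle((q[:,:2]*1000).astype(np.float32)); print("neck",cx,cy,r,len(q))
    m=redmask(im,(205,230,360,400)); m[:,:366]=0
    # band edges left/right
    P=[]
    for y in range(218,224):
        xs=np.nonzero(m[y])[0]; P.append((y,xs.min(),xs.max()))
    print(P)
    K=c["K"]
    # predicted band edges for candidate
    for X,Y in((.5858,-.1508),(.5878,-.1508),(.5858,-.1488)):
        hm=hull_mask(c,X,Y,.05,.11,.046)
        out=[]
        for y in(219,222):
            seg=[]
            for i in range(len(hm)):
                a,b=hm[i],hm[(i+1)%len(hm)]
                if (a[1]-y)*(b[1]-y)<0: seg.append(float(a[0]+(y-a[1])/(b[1]-a[1])*(b[0]-a[0])))
            out.append((y,sorted(np.round(seg,1))))
        print(X,Y,out)
E
```

```text
lid px 344 370 190 209 388
lid sil [ 0.47452339 -0.14372496] 1.196882637928225 42
 flat top z med 0.21617687405203362 248
neck 585.7432861328125 -154.2932586669922 39.929168701171875 148
[(218, np.int64(367), np.int64(391)), (219, np.int64(367), np.int64(391)), (220, np.int64(367), np.int64(391)), (221, np.int64(368), np.int64(390)), (222, np.int64(369), np.int64(390)), (223, np.int64(371), np.int64(389))]
0.5858 -0.1508 [(219, [np.float64(364.0), np.float64(391.6)]), (222, [np.float64(364.4), np.float64(391.2)])]
0.5878 -0.1508 [(219, [np.float64(364.4), np.float64(391.9)]), (222, [np.float64(364.9), np.float64(391.5)])]
0.5858 -0.1488 [(219, [np.float64(363.5), np.float64(391.1)]), (222, [np.float64(364.1), np.float64(390.7)])]
lid px 344 370 190 209 389
lid sil [ 0.47386304 -0.14416658] 1.1960965861596349 42
 flat top z med 0.21583052627444455 255
neck 587.14453125 -152.682373046875 39.40108108520508 133
[(218, np.int64(367), np.int64(391)), (219, np.int64(367), np.int64(391)), (220, np.int64(367), np.int64(391)), (221, np.int64(368), np.int64(390)), (222, np.int64(369), np.int64(390)), (223, np.int64(371), np.int64(389))]
0.5858 -0.1508 [(219, [np.float64(364.0), np.float64(391.6)]), (222, [np.float64(364.4), np.float64(391.2)])]
0.5878 -0.1508 [(219, [np.float64(364.4), np.float64(391.9)]), (222, [np.float64(364.9), np.float64(391.5)])]
0.5858 -0.1488 [(219, [np.float64(363.5), np.float64(391.1)]), (222, [np.float64(364.1), np.float64(390.7)])]
```

Run:
```python
from fit import *
c=dict(np.load("side31.npz"));im=(c["pixels"].astype(float)+np.load("side30.npz")["pixels"])/2
S=10;x0,y0=335,180
crop=cv2.resize(im[y0:y0+58,x0:x0+78].astype(np.uint8)[:,:,::-1],None,fx=S,fy=S,interpolation=cv2.INTER_CUBIC)
def draw(p,col): cv2.polylines(crop,[np.round((p-[x0,y0]+.5)*S).astype(np.int32)],True,col,1)
z=.2385-.0433
draw(hull_mask(c,.4697,-.1464,z,z+.021,.042),(255,255,0))
for zz,r in((.146,.033),(.142,.038),): draw(hull_mask(c,.5858,-.1508,zz,zz,r),(0,255,255))
draw(hull_mask(c,.5858,-.1508,.05,.11,.046),(255,0,255))
cv2.imwrite("pics/ov.png",crop)
```

```text
(no output)
```

View pics/ov.png

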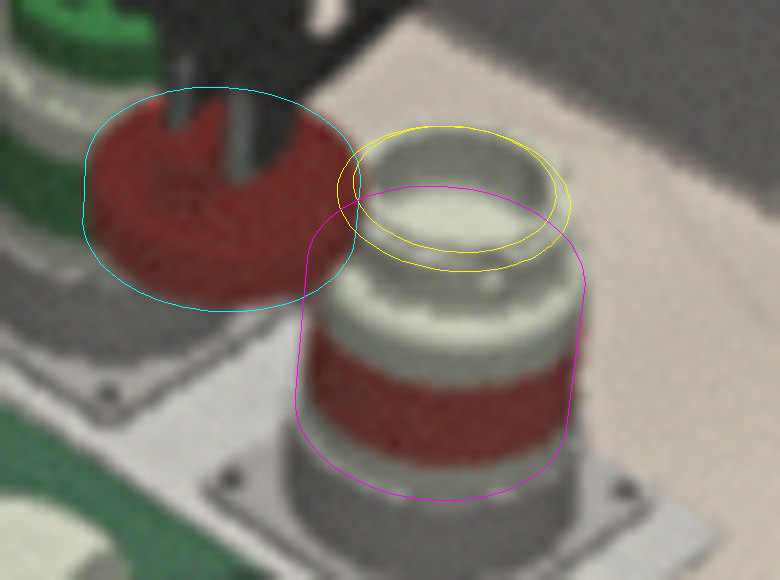

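Run:
```python
from fit import *
c=dict(np.load("side31.npz"));im=(c["pixels"].astype(float)+np.load("side30.npz")["pixels"])/2
S=20;x0,y0=364,186
base=cv2.resize(im[y0:y0+25,x0:x0+38].astype(np.uint8)[:,:,::-1],None,fx=S,fy=S,interpolation=cv2.INTER_CUBIC)
base=np.clip(base.astype(float)*1.4-40,0,255).astype(np.uint8)
crop=base.copy()
def draw(p,col,b=(.6,-.5)): cv2.polylines(crop,[np.round((p+b-[x0,y0]+.5)*S).astype(np.int32)],True,col,1)
for zz,r in((.146,.033),(.142,.038)): draw(hull_mask(c,.5858,-.1508,zz,zz,r),(0,255,255))
cv2.imwrite("pics/ov2.png",crop)
cv2.imwrite("pics/base2.png",base)
K=c["K"]
a=hull_mask(c,.5858,-.1508,.146,.146,.033).mean(0)
for d in((.003,0),(0,.003)): print(d,hull_mask(c,.5858+d[0],-.1508+d[1],.146,.146,.033).mean(0)-a)
```

```text
(0.003, 0) [ 0.5789795 -0.4052887]
(0, 0.003) [-0.71435547 -0.4061432 ]
```

View pics/ov2.png

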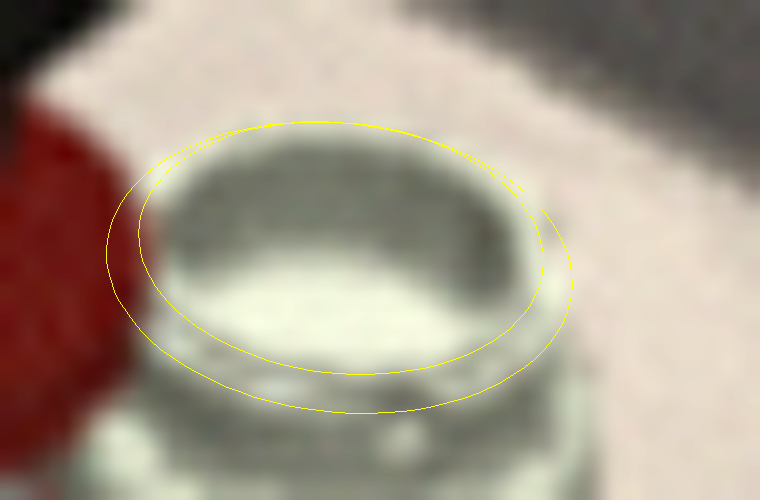

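View pics/base2.png

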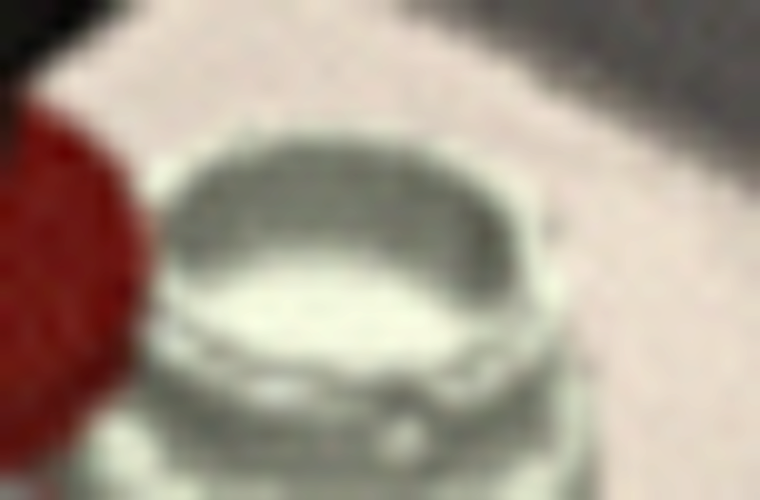

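With the side camera's bias taken from the held lid, the neck comes out near (0.5855, -0.1515) in robot coordinates, agreeing with the top view within about 1 mm. I'll move over it.

```bash
python3 -m pendant '[[[2.5,-0.2,0],[0,0,0],255],[[4,-0.3,0],[0,0,0],255],[[3,0,0],[0,0,0],255],[[1.5,0,0],[0,0,0],255],[[0,0,0],[0,0,0],255],[[0,0,0],[0,0,0],255]]'; python3 -c "
from h import *
o=manip.get_obs();print(o['position'],o['ft_force'],o['torque'],o['joint_pos'])
print(Rotation.from_quat(o['ee_rot']).as_matrix().round(4))"
```

```text
clock: 7.95
position: [0.5856, -0.1504, 0.2355]
ee_rot: [0.74, -0.673, -0.002, 0.0]
ft_force: [-0.1, -0.6, -1.8]
grip_width: 0.149
[ 0.58557982 -0.15043912  0.23551781] [-0.08162243 -0.59143729 -1.82265231] [-0.0113138   0.00440944  0.02879702] [ 0.55261108  0.33469697 -0.47148977  1.51372373  0.15223717  1.33278918
 -1.4093093 ]
[[ 0.0941 -0.9956 -0.0025]
 [-0.9956 -0.0941  0.0021]
 [-0.0023  0.0023 -1.    ]]
```

```bash
python3 -m pendant '[[[0,-0.05,-2],[0,0,0],255],[[0,0,-1],[0,0,0],255],[[0,0,0],[0,0,0],255],[[0,0,0],[0,0,0],255]]'; python3 -c "
from h import *
o=manip.get_obs();print(o['position'],o['ft_force'],o['torque'])
print(Rotation.from_quat(o['ee_rot']).as_matrix().round(4))
c=manip.camera('side');np.savez('side4.npz',**c)
o=manip.get_obs();print(o['position'],o['ft_force'])
from fit import *
im=c['pixels'];S=10;x0,y0=350,165
crop=cv2.resize(im[y0:y0+60,x0:x0+70,::-1],None,fx=S,fy=S,interpolation=cv2.INTER_CUBIC)
def draw(p,col): cv2.polylines(crop,[np.round((p-[x0,y0]+.5)*S).astype(np.int32)],True,col,1)
p=o['position'];z=p[2]-.0433
draw(hull_mask(c,p[0],p[1],z,z+.021,.042),(255,255,0))
for q in((p[0],p[1]),): draw(hull_mask(c,*q,.05,.11,.046),(255,0,255))
cv2.imwrite('pics/ov3.png',crop)
"
```

```text
clock: 8.45
position: [0.5847, -0.1514, 0.2061]
ee_rot: [0.739, -0.673, -0.001, 0.0]
ft_force: [-0.2, -0.5, -1.1]
grip_width: 0.147
[ 0.58467307 -0.1514461   0.20611736] [-0.23949596 -0.50373744 -1.1035866 ] [-0.05749781 -0.03635152 -0.00378619]
[[ 0.0933 -0.9956 -0.0014]
 [-0.9956 -0.0933  0.001 ]
 [-0.0012  0.0013 -1.    ]]
[ 0.58474426 -0.15143646  0.20618146] [-0.2060533   0.10219684 -2.63354447]
```

View pics/ov3.png

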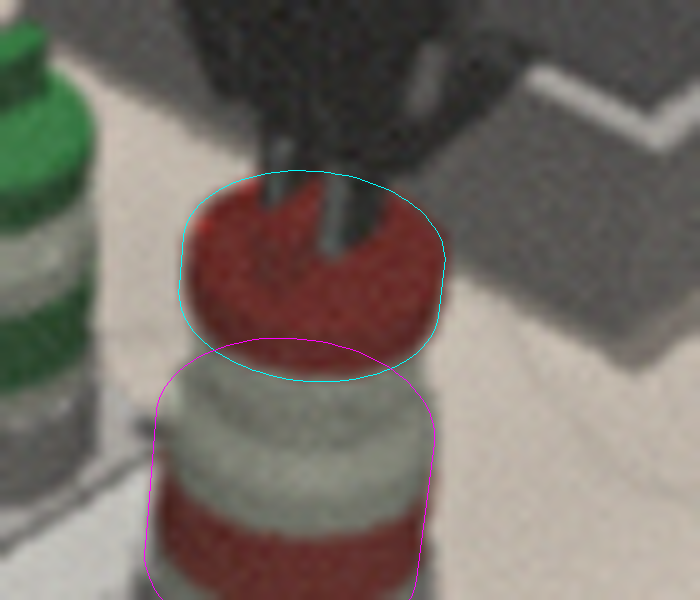

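Outline offset is the same on the lid and the body (about 0.6 px to the right), so they are coaxial across the view. I'll lower in small steps, watching force.

```bash
python3 -m pendant '[[[0,0,-0.8],[0,0,0],255],[[0,0,-0.3],[0,0,0],255],[[0,0,-0.2],[0,0,0],255],[[0,0,0],[0,0,0],255]]' 60; python3 -m pendant '[[[0,0,-0.15],[0,0,0],255],[[0,0,0],[0,0,0],255]]';python3 -c "
from h import *
o=manip.get_obs();print(o['position'],o['ft_force'],o['torque'])
print(Rotation.from_quat(o['ee_rot']).as_matrix().round(4))"
```

```text
clock: 9.0
position: [0.585, -0.1514, 0.193]
ee_rot: [0.739, -0.673, -0.0, -0.0]
ft_force: [-0.1, 0.4, -2.1]
grip_width: 0.151
clock: 9.25
position: [0.5851, -0.1514, 0.1915]
ee_rot: [0.739, -0.673, -0.0, -0.0]
ft_force: [-0.3, 0.4, -2.2]
grip_width: 0.15
[ 0.58508085 -0.15142888  0.19149968] [-0.34190863  0.40846578 -2.24144581] [-0.02137051 -0.04891833 -0.01983412]
[[ 9.340e-02 -9.956e-01 -2.000e-04]
 [-9.956e-01 -9.340e-02  7.000e-04]
 [-8.000e-04  1.000e-04 -1.000e+00]]
```

```bash
for i in 1; do python3 -m pendant '[[[0,0,-0.15],[0,0,0],255],[[0,0,0],[0,0,0],255]]'; done; python3 -m pendant '[[[0,0,-0.1],[0,0,0],255],[[0,0,0],[0,0,0],255]]'; python3 -m pendant '[[[0,0,-0.1],[0,0,0],255],[[0,0,0],[0,0,0],255]]'
```

```text
clock: 9.5
position: [0.5851, -0.1515, 0.19]
ee_rot: [0.739, -0.673, -0.0, -0.0]
ft_force: [-0.6, 1.0, -1.7]
grip_width: 0.148
clock: 9.75
position: [0.5852, -0.1515, 0.189]
ee_rot: [0.739, -0.673, -0.0, -0.0]
ft_force: [-0.1, 1.0, -2.2]
grip_width: 0.15
clock: 10.0
position: [0.5854, -0.1515, 0.188]
ee_rot: [0.739, -0.673, 0.0, -0.0]
ft_force: [1.3, 0.0, -1.5]
grip_width: 0.146
```

```bash
python3 -m pendant '[[[0,0,-0.1],[0,0,0],255],[[0,0,0],[0,0,0],255]]'; python3 -m pendant '[[[0,0,-0.1],[0,0,0],255],[[0,0,0],[0,0,0],255]]'
```

```text
clock: 10.25
position: [0.5856, -0.1514, 0.1871]
ee_rot: [0.739, -0.673, 0.0, -0.001]
ft_force: [1.1, -0.3, -1.8]
grip_width: 0.149
clock: 10.5
position: [0.5857, -0.1514, 0.1861]
ee_rot: [0.739, -0.673, 0.0, -0.001]
ft_force: [0.9, -0.2, -2.3]
grip_width: 0.146
```

```bash
python3 -m pendant '[[[0,0,-0.1],[0,0,0],255],[[0,0,0],[0,0,0],255]]'; python3 -m pendant '[[[0,0,-0.05],[0,0,0],255],[[0,0,0],[0,0,0],255]]';  python3 -c "
from h import *
o=manip.get_obs();print(o['position'],o['ft_force'],o['torque'])"
```

```text
clock: 10.75
position: [0.5857, -0.1513, 0.185]
ee_rot: [0.739, -0.673, 0.0, -0.001]
ft_force: [0.2, -0.2, -1.9]
grip_width: 0.14
clock: 11.0
position: [0.5858, -0.1513, 0.1847]
ee_rot: [0.739, -0.673, 0.0, -0.001]
ft_force: [0.8, 0.8, -1.6]
grip_width: 0.148
[ 0.58576321 -0.15128968  0.18471855] [ 0.82646382  0.75505693 -1.5519749 ] [ 0.0283442  -0.09277625  0.0386815 ]
```

```bash
python3 -m pendant '[[[0,0,-0.06],[0,0,0],255],[[0,0,0],[0,0,0],255]]'; python3 -m pendant '[[[0,0,-0.06],[0,0,0],255],[[0,0,0],[0,0,0],255]]';  python3 -c "
from h import *
o=manip.get_obs();print(o['position'],o['ft_force'],o['torque'])"
```

```text
clock: 11.25
position: [0.5858, -0.1513, 0.1846]
ee_rot: [0.739, -0.673, 0.001, -0.001]
ft_force: [-0.9, 0.5, 0.1]
grip_width: 0.149
clock: 11.5
position: [0.5858, -0.1513, 0.1846]
ee_rot: [0.739, -0.673, 0.001, -0.001]
ft_force: [0.1, -0.0, 1.5]
grip_width: 0.145
[ 0.58581971 -0.15130632  0.1845914 ] [ 0.10302341 -0.02046743  1.49832126] [0.11464009 0.23563986 0.07824547]
```

Resting on the thread tops (lid 4.7 mm below the rim, about 3 N). Now I'll turn backward under light pressure.

```bash
python3 -m pendant '[[[0,0,-0.15],[0,0,4],255],[[0,0,-0.15],[0,0,4],255]]'; python3 -c "
from h import *
o=manip.get_obs();print(o['position'].round(5),o['ft_force'],o['torque'],np.degrees(2*np.arctan2(o['ee_rot'][1],o['ee_rot'][0])))"
```

```text
clock: 11.75
position: [0.5875, -0.1512, 0.1844]
ee_rot: [0.785, -0.619, 0.003, -0.002]
ft_force: [-2.3, 2.7, 13.0]
grip_width: 0.149
[ 0.58751 -0.15116  0.18438] [-2.27797408  2.65137806 12.96732611] [ 0.51238697  0.71260976 -0.41360148] -76.46862741392287
```

```bash
cat > st.py <<'E'
from h import *
o=manip.get_obs();R=Rotation.from_quat(o['ee_rot']).as_matrix()
print(o['position'].round(5),"rim-lid",round((o['position'][2]-.0433-.146)*1000,1),o['ft_force'].round(1),o['torque'].round(2),"yaw",np.degrees(np.arctan2(R[1,0],R[0,0])).round(2),"tz",R[:,2].round(3), "q7",o['joint_pos'][6].round(2),o["clock"])
E
python3 -m pendant '[[[-0.1,0,-0.05],[0,0,4],255],[[0,0,-0.05],[0,0,4],255]]'>/dev/null; python3 st.py
```

```text
[ 0.58736 -0.15032  0.1846 ] rim-lid -4.7 [-0.9  2.6  4.9] [ 0.33  0.47 -0.15] yaw -68.18 tz [ 0.009  0.002 -1.   ] q7 -1.15 12.0
```

```bash
python3 -m pendant '[[[-0.1,-0.08,-0.06],[0,0.4,4],255],[[-0.05,0,-0.06],[0,0,4],255]]'>/dev/null; python3 st.py;python3 -m pendant '[[[-0.05,0,-0.06],[0,0,4],255],[[-0.05,0,-0.06],[0,0,4],255]]'>/dev/null; python3 st.py
```

```text
[ 0.58659 -0.15071  0.18449] rim-lid -4.8 [-1.9  0.7  5.2] [ 0.03  0.28 -0.15] yaw -59.9 tz [ 0.004  0.002 -1.   ] q7 -1.01 12.25
[ 0.58635 -0.15059  0.18454] rim-lid -4.8 [-0.6  0.5  5.7] [ 0.11  0.3  -0.23] yaw -51.65 tz [ 0.006  0.003 -1.   ] q7 -0.87 12.5
```

```bash
python3 -m pendant '[[[-0.05,-0.05,-0.08],[0,0.3,3.5],255],[[-0.05,0,-0.08],[0,0,3.5],255]]'>/dev/null; python3 st.py;python3 -m pendant '[[[-0.05,-0.05,-0.08],[0,0.2,3.5],255],[[-0.05,0,-0.08],[0,0,3.5],255]]'>/dev/null; python3 st.py
```

```text
[ 0.58629 -0.15133  0.18447] rim-lid -4.8 [-0.3 -0.2  7.4] [ 0.08  0.16 -0.14] yaw -44.43 tz [ 0.003  0.002 -1.   ] q7 -0.75 12.75
[ 0.58627 -0.1524   0.18398] rim-lid -5.3 [ 2.9 -0.5 -0.5] [-0.11 -0.6  -0.08] yaw -37.24 tz [ 0.002  0.001 -1.   ] q7 -0.63 13.0
```

Force vanished and z is falling, so the lugs have come off the starts at yaw about -38°. I'll stop turning and lower.

```bash
python3 -m pendant '[[[0,0.08,-0.1],[0,0,0],255],[[0,0,-0.1],[0,0,0],255]]'>/dev/null; python3 st.py
```

```text
[ 0.5863  -0.1517   0.18137] rim-lid -7.9 [ 1.4  0.1 -0.3] [-0.01 -0.38  0.05] yaw -37.34 tz [ 0.002  0.001 -1.   ] q7 -0.64 13.25
```

```bash
python3 -m pendant '[[[0,0.03,-0.15],[0,0,0],255],[[0,0,-0.15],[0,0,0],255]]'>/dev/null; python3 st.py;  python3 -m pendant '[[[0,0,-0.1],[0,0,0],255],[[0,0,0],[0,0,0],255]]'>/dev/null; python3 st.py
```

```text
[ 0.5864 -0.1516  0.178 ] rim-lid -11.3 [ 1.5 -0.9 -1.1] [-0.16 -0.33  0.02] yaw -37.42 tz [ 0.002  0.001 -1.   ] q7 -0.64 13.5
[ 0.58635 -0.1515   0.17666] rim-lid -12.6 [ 1.5 -0.7 -2. ] [-0.2  -0.46  0.01] yaw -37.44 tz [ 0.002  0.001 -1.   ] q7 -0.64 13.75
```

```bash
python3 -m pendant '[[[0,0,-0.08],[0,0,0],255],[[0,0,0],[0,0,0],255]]'>/dev/null; python3 st.py;  python3 -m pendant '[[[0,0,-0.06],[0,0,0],255],[[0,0,0],[0,0,0],255]]'>/dev/null; python3 st.py
```

```text
[ 0.5864  -0.15151  0.17596] rim-lid -13.3 [ 1.3 -0.6 -1.1] [-0.07 -0.31  0.03] yaw -37.44 tz [ 0.002  0.001 -1.   ] q7 -0.64 14.0
[ 0.58644 -0.15153  0.17596] rim-lid -13.3 [ 1.3  0.1 -0.4] [-0.01 -0.07  0.03] yaw -37.45 tz [ 0.002  0.001 -1.   ] q7 -0.64 14.25
```

In the gaps at -13.3 mm and level. Now I'll screw forward, following the 1 mm per 10° pitch.

```bash
python3 -m pendant '[[[0,0,-0.04],[0,0,-4],255],[[0,0,-0.04],[0,0,-4],255]]' 80 >/dev/null; python3 st.py; python3 -m pendant '[[[0,0,-0.04],[0,0,-4],255],[[0,0,-0.04],[0,0,-4],255]]'>/dev/null; python3 st.py
```

```text
[ 0.58626 -0.15123  0.17516] rim-lid -14.1 [ 1.8 -0.3  1. ] [ 0.14 -0.26  0.14] yaw -45.64 tz [ 0.002  0.001 -1.   ] q7 -0.78 14.5
[ 0.58616 -0.15088  0.17432] rim-lid -15.0 [-0.5 -0.6  1.6] [ 0.05 -0.07  0.05] yaw -53.89 tz [ 0.002  0.001 -1.   ] q7 -0.91 14.75
```

```bash
python3 -m pendant '[[[0,-0.03,-0.04],[0,0,-4],255],[[0,0,-0.04],[0,0,-4],255]]'>/dev/null; python3 st.py; python3 -m pendant '[[[0,-0.03,-0.04],[0,0,-4],255],[[0,0,-0.04],[0,0,-4],255]]'>/dev/null; python3 st.py
```

```text
[ 0.5861  -0.15063  0.17349] rim-lid -15.8 [-0.3 -0.3  2. ] [ 0.09 -0.05  0.08] yaw -62.13 tz [ 0.002  0.001 -1.   ] q7 -1.05 15.0
[ 0.586   -0.15042  0.17266] rim-lid -16.6 [0.9 0.5 2. ] [ 0.09 -0.22  0.02] yaw -70.37 tz [ 0.002  0.002 -1.   ] q7 -1.19 15.25
```

```bash
python3 -m pendant '[[[0,-0.03,-0.03],[0,0,-3],255],[[0,0,-0.03],[0,0,-3],255]]'>/dev/null; python3 st.py; python3 -m pendant '[[[0,-0.03,-0.02],[0,0,-3],255]]'>/dev/null; python3 st.py; python3 -m pendant '[[[0,-0.03,-0.02],[0,0,-3],255]]'>/dev/null; python3 st.py
```

```text
[ 0.58621 -0.15077  0.17243] rim-lid -16.9 [ 0.4 -1.2  4.9] [-0.24  0.19  0.06] yaw -76.57 tz [ 0.002  0.001 -1.   ] q7 -1.29 15.5
[ 0.58616 -0.15124  0.17245] rim-lid -16.9 [-0.6 -1.8  3.3] [-0.16  0.18 -0.02] yaw -79.68 tz [ 0.002  0.001 -1.   ] q7 -1.34 15.625
[ 0.58614 -0.15154  0.17244] rim-lid -16.9 [-0.5  0.5  2.3] [0.11 0.08 0.1 ] yaw -82.78 tz [ 0.003  0.    -1.   ] q7 -1.39 15.75
```

Seated at -16.9 mm. I'll continue in 2° steps without pressing, watching the moment.

```bash
for i in 1; do python3 -m pendant '[[[0,0,0],[0,0,-2],255]]'>/dev/null; python3 st.py; done; python3 -m pendant '[[[0,0.02,0],[0,0,-2],255]]'>/dev/null; python3 st.py; python3 -m pendant '[[[0,0,0],[0,0,0],255]]'>/dev/null; python3 st.py
```

```text
[ 0.58621 -0.15125  0.17245] rim-lid -16.8 [1.9 1.7 0.5] [ 0.15 -0.26  0.29] yaw -84.83 tz [ 0.003  0.    -1.   ] q7 -1.43 15.875
[ 0.58633 -0.15086  0.17244] rim-lid -16.9 [1.5 0.1 0.6] [-0.15 -0.23  0.75] yaw -86.87 tz [ 0.003  0.    -1.   ] q7 -1.46 16.0
[ 0.58634 -0.1508   0.1724 ] rim-lid -16.9 [ 0.5 -1.1  1.8] [-0.12 -0.03  0.54] yaw -86.84 tz [ 0.003  0.    -1.   ] q7 -1.46 16.125
```

Moment is 0.5 N m, so it is snug. Releasing and retreating upward.

```bash
python3 -m pendant '[[[0,0,0],[0,0,0],200],[[0,0,0],[0,0,0],150],[[0,0,0],[0,0,0],100],[[0,0,0],[0,0,0],60],[[0,0,0],[0,0,0],60]]' 20; python3 st.py; python3 -m pendant '[[[0,0,1],[0,0,0],60],[[0,0,2],[0,0,0],60],[[0,0,4],[0,0,0],60],[[0,0,4],[0,0,0],60],[[-4,0,2],[0,0,0],60],[[-5,0,0],[0,0,0],60],[[-5,3,0],[0,0,0],60],[[-2,4,0],[0,0,0],60],[[0,4,0],[0,0,0],60],[[0,0,0],[0,0,0],60]]'
python3 - <<'E'
from fit import *
for n in("side","top"):
    c=manip.camera(n);np.savez(n+"9.npz",**c); P=cloud(c)
    b=(165,235,330,430) if n=="side" else (120,200,330,410)
    cv2.imwrite(f"pics/{n}9.png",cv2.resize(c["pixels"][b[0]:b[1],b[2]:b[3],::-1],None,fx=7,fy=7,interpolation=cv2.INTER_CUBIC))
    h=cv2.cvtColor(c["pixels"],cv2.COLOR_RGB2HSV).astype(int)
    m=((h[...,0]<8)|(h[...,0]>172))&(h[...,1]>110)&(h[...,2]>50)&(P[...,2]>.125)&(np.abs(P[...,0]-.586)<.06)&(np.abs(P[...,1]+.151)<.06)
    q=P[m]
    if len(q)>20:
        t=q[np.abs(q[:,2]-.15)<.008]; bar=q[q[:,2]>.163]
        (x,y),r=cv2.minEnclosingCircle((q[:,:2]*1000).astype(np.float32)); print(n,len(q),"circle",x,y,r,"flat z",np.median(t[:,2]),"bar z",np.median(bar[:,2]) if len(bar) else None)
        A=np.c_[t[:,:2]-t[:,:2].mean(0),np.ones(len(t))]; print(" tilt",np.linalg.lstsq(A,t[:,2],rcond=None)[0])
E
```

```text
clock: 16.75
position: [0.5855, -0.151, 0.1718]
ee_rot: [0.726, -0.688, 0.0, -0.001]
ft_force: [-0.2, -1.1, -0.4]
grip_width: 0.764
[ 0.58554 -0.15098  0.17176] rim-lid -17.5 [-0.2 -1.1 -0.4] [0.01 0.   0.02] yaw -86.88 tz [ 0.001  0.001 -1.   ] q7 -1.46 16.75
clock: 18.0
position: [0.4208, -0.0372, 0.3128]
ee_rot: [0.726, -0.688, 0.004, -0.002]
ft_force: [0.4, 0.1, -0.3]
grip_width: 0.764
side 416 circle 584.9287109375 -152.54075622558594 44.7572135925293 flat z 0.14930011324243553 bar z 0.1726141288859605
 tilt [0.02480046 0.01068202 0.14941424]
top 482 circle 586.2367553710938 -150.38185119628906 41.71281814575195 flat z 0.1491471420361139 bar z 0.1725337529953883
 tilt [ 0.00082197 -0.00446574  0.14916769]
```

View pics/side9.png

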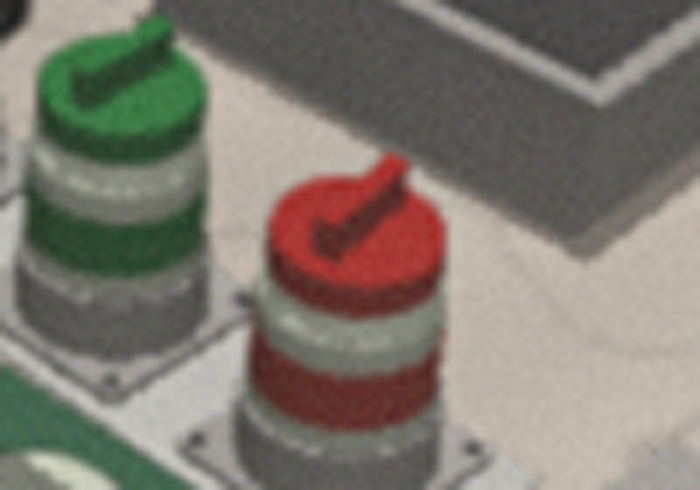

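View pics/top9.png

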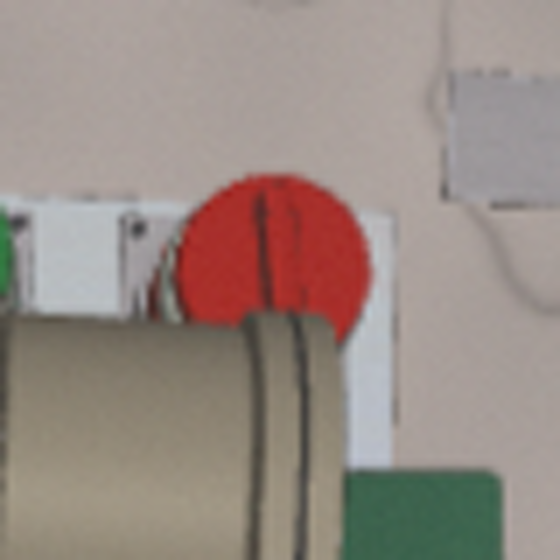

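The side view shows the red lid level on the canister at crop (355,240), matching the green one. The top view has it centred at (0.5862, -0.1504), with its bar at 0.1725 m like the closed neighbour's. The arm is clear, so I'm handing in.

```bash
python3 -m pendant '[[[0,0,0],[0,0,0],60],[[0,0,0],[0,0,0],60]]'; python3 -c "
from workcell import manip
print(manip.hand_in())"
```

```text
clock: 18.35
position: [0.4212, -0.0418, 0.3123]
ee_rot: [0.724, -0.69, 0.004, -0.002]
ft_force: [-0.7, -0.7, -0.0]
grip_width: 0.764
the job is handed in; nothing more can be done
None
```

The red lid is screwed home on the red-banded canister and let go. I handed the job in at about 18 s of the 67 s allowed; `hand_in()` gives no verdict.

- **Placing:** I gripped the lid by its bar, checked the neck position in both cameras, and set it level on the thread tops, 4.7 mm below the rim.
- **Finding the thread:** It dropped into the starts after about 47° backward, settling at -13.3 mm. Pressing was mostly 5–8 N, with one brief reading of about 15 N.
- **Tightening:** I turned it about 49° forward. The lower edge came to -16.9 mm by the arm's height reading, and the moment held at 0.54 N m. It peaked at 0.75 N m in one reading, just under the 0.8 limit.

**Last checks:**
- **Top camera:** the lid is level within 0.005 rad and within about 1 mm of the neck's axis. Its bar is at 172.5 mm, the same height as the closed neighbour's.
- **Side camera:** it disagreed, with a cruder fit giving 0.027 rad tilt and about 2 mm offset. Lid-side points and that camera's roughly 2 mm bias affect that fit, so I trusted the top view and the arm's readings.
- **Bystanders:** I did not measure them again at the end. Nothing the arm did came near them, and I felt no unexpected contact.

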